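# Shut and latch the hatch of the slide-drying box

## Robot

A 6-joint arm with a two-finger parallel gripper is mounted at the origin on the work surface; the furniture and walls round the work are solid. World frame = base frame: x ahead of the robot, y to its left, z up, the work surface at z = 0. Lengths are in m, angles in rad, forces in N, time in s.
With the tool pointing down it reaches from about 0.275 to 0.825 m from the base axis. Payload 4.9 kg.
Tool frame: the origin (TCP) lies between the finger pads; the fingertips stand 25 mm ahead of it and the grasp point (between the pads) lies 6 mm ahead of it; z points along the fingers, y is the line along which they close (so a half turn about z gives the same grasp; the last joint's range is limited). The gripper opens to 85 mm and grips with 20 to 120 N. Pads are 22 mm wide; open, the fingers measure 114 mm over their backs; the gripper's body (76 mm by 85 mm) begins 54 mm behind the grasp point. The pads swing forward as they close: fully open they stand 13 mm farther back than shut.
Start: joints at [-1.415, 0.326, -0.193, 1.052, 0, 1.437], TCP at [0.157, -0.527, 0.256] pointing down, gripper open.
Joint ranges: [-2.65, 2.65], [-0.97, 1.79], [-1.3, 1.35], [-1.93, 2.1], [-1.47, 1.37], [-3.14, 3.14]. Speed limits (rad/s): [2.57, 2.57, 3.14, 3.14, 3.14, 3.14].

## Interface

Orientations are given as [roll, pitch, yaw] about the fixed x, y, z axes, in that order (R = Rz(yaw) Ry(pitch) Rx(roll)).
In Python, from station import sensors, eyes, order gives the robot as it stands.
- The arm moves only by the tool move_arm, never from a script. Its argument "steps" is one flat list of numbers, 5 for each row, row after row: the closure, from 0 (fully open) to 1 (shut), then the shift along the tool's x, y, z in cm, then the turn about the tool's z in rad. A call has 1 to 10 rows; each row shifts and turns the commanded pose from where the row before left it, along the tool's axes as they then stand; what a row does not reach is not made up. A row lasts 1/10 s, in which the tool goes at most 50 mm and 8.59 degrees, less where a joint would pass 70% of its speed; a pose out of reach is approached as far as the arm can. A call is refused whole if a number of a shift passes 5 or a number of a turn 0.15, either way. A call with a gripper value outside its range is refused whole. The fingers move at their own pace and stop on an object; "squeeze" is the grip in N (left out, the last holds). Time passes only in rows, so rows that do not move let the fingers close. It gives the time, the measured TCP pose, the force, the opening and the grip force at its end, in the units of the state.
- sensors.read_state(): the state, without advancing time (a new reading comes with each control period).
- eyes.capture(name): name is "scene" or "top" or "wrist"; returns a dict with "pixels" (480x640x3 uint8, blue, green, red), "fx", "fy", "cx", "cy" (pixels), "extrinsics" (4x4, takes a point from camera to world coordinates). Camera axes: x right, y up, looking along -z (the intrinsics and any distortion apply to the point x, -y, -z); pixel columns grow to the right and rows downward; lengths in m; the calibration is good to about 2 mm. A picture is of the moment at which its call begins. There is no depth.
- order.job_done(): hands the job in; it is judged then, once.
The state is a dict: "time_s": time; "joint_pos": joint angles; "qd": joint speeds; "effort": joint torques, N m; "tcp_pos": TCP position; "ee_rot": TCP orientation; "contact_force": force on the tool from outside, world axes, zero at the start; "moment": the same for the moment, N m; "grip_width": finger opening in m; "finger_force": force on a finger pad.
Only numpy, scipy, OpenCV 4.12 (cv2) and the standard library are available. Lean on these libraries where they do the work, as an engineer would, in place of code of your own. Each camera call takes 0.05 s, during which the arm holds its last target. There are 200 camera calls.

## Task

The hatch on the sloping front of the slide-drying box has sprung ajar. Press it shut with the wing knob still unlatched, then, keeping it pressed shut, turn the wing knob clockwise (as you look at the hatch) to its stop, so that the tongue behind it catches the frame and the hatch stays shut when you let go. Leave the other things on the worktop where they are.

Things in the scene. Friction and masses are not known exactly. Their poses are not given: they have to be found in the camera images.
- drying_box: white sheet-metal box, 200 deep (x) x 210 wide (y) x 145 high, fixed, turned up to 0.32 rad. Origin: centre of underside, z up; front faces its -x. From a 60 mm lip at the foot (x = -95) the front rises as a face 28 degrees from horizontal (outward normal (-0.469, 0, 0.883) in the box's axes); beyond x = 64 the top is flat. A grey hatch covers an opening in the slope
- hatch_hinge (a point): middle of the hatch's hinge line, near the upper edge of the slope; axes as the box's, so the hinge line is its y axis. The hatch (157 mm along the slope, 196 wide, 5 thick) hangs from it down the slope; the knob's axis is 118 mm from it
- hatch (a joint): hatch angle, rad: 0 flat on the frame (hard stop), 0.45 widest; its lower edge lifts as it grows. A spring holds it ajar at 0.2 to 0.3; shutting takes about 3 N at the knob, and it reopens unless latched. Latched, it rests at 0 to 0.05 (play). The tongue passes behind the frame only within about 0.025 of 0; turned earlier it lands on the frame and blocks the hatch
- wing_grip (a point): grip point of the black wing knob on the lower middle of the hatch. The wing is a bar 46 mm long, 9 thick, standing 38 off the hatch (its round foot 24 across, 5 high); this point is on the knob's axis, 26 mm above the hatch's outer face. z axis: out of the hatch along the knob's axis, y along the wing, x across its thickness; moves with knob and hatch
- wing_knob (a joint): knob angle, rad: grows as the wing is turned clockwise seen from outside (a negative turn about the point's z). 0: stop, wing level (along the hinge line), tongue to the side; 1.5: other stop, wing pointing down the slope, tongue behind the lower frame edge. Clear of the frame below 0.4 (starts there). 0.03 Nm of friction, stays where left
- tube_0: sample tube lying on the worktop right of the box, 78 mm long, 12 mm thick; origin on its underside, centre
- tube_1: another such sample tube
- slide_box: clear box of slides, 31 x 83 x 21 mm, on the worktop right of the box; origin: centre of the underside
- tape_dispenser: black tape dispenser, 130 x 37 x 62 mm, on the left of the worktop; origin: centre of the underside
- oil_bottle: small dropper bottle, 27 mm across, 67 mm high, on the left of the worktop; origin: centre of the underside

How it is judged:
By the outcome, as a careful person would: the job done as asked, in the order asked, and still so for the second after the job is handed in, with the robot touching nothing.
It also fails if it takes over 37 s, if anything falls off the work surface, if the arm or the gripper's body presses on something with over 40 N, if the wrist force passes 120 N, or if a joint passes its speed limit or range.

## Working session

There is one attempt and no reset: what is moved stays moved. The work goes in short steps, Python scripts to look and compute and a tool call to move; the robot and the scene stay as the last step left them, time stands still between calls to the robot, and variables do not carry over. Pictures are saved under pics/ and viewed, at most 10 in all, crops included, and the job is handed in when it is done.

Besides the shell and the picture viewer there is one more tool, called after "Emit:" as name(argument=value, ...) on one line, values as JSON. move_arm: Moves the arm, as the interface text tells. Its arguments: {"type":"object","properties":{"steps":{"type":"array","items":{"type":"number"}},"squeeze":{"type":"number"}},"required":["steps"]}

```bash
mkdir -p pics && python3 - <<'E'
from station import sensors, eyes
import cv2,pickle
s=sensors.read_state();print(s)
d={}
for n in("scene","top","wrist"):
    c=eyes.capture(n);d[n]=c;cv2.imwrite(f"pics/{n}0.png",c["pixels"]);print(n,c["fx"],c["fy"],c["cx"],c["cy"],c["extrinsics"],[k for k in c])
pickle.dump(d,open("c0.pkl","wb"))
E
```

```text
{'time_s': 0.0, 'joint_pos': array([-1.41518035e+00,  3.26940336e-01, -1.93565447e-01,  1.05199570e+00,
       -4.65332871e-06,  1.43659241e+00]), 'qd': array([ 0.0018103 , -0.00024759, -0.00075488, -0.00106037, -0.00141363,
        0.00238802]), 'effort': array([-1.77545421e-04, -4.43397725e+01,  2.62442511e+01,  1.53866195e-02,
       -6.58169779e-05, -9.31842230e-07]), 'tcp_pos': array([ 0.157104  , -0.52653454,  0.25551072]), 'ee_rot': array([-3.13990221e+00, -2.23540316e-04,  2.89819715e-01]), 'contact_force': array([-0.0499183 ,  0.06701522,  0.30448243]), 'moment': array([ 0.00302344,  0.01301541, -0.03013592]), 'finger_force': 0.0, 'grip_width': 0.0853336352034245}
scene 547.9468545971177 547.9468545971177 317.6460910558415 241.0824913595536 [[ 0.88268002  0.37148399 -0.28788128  0.26108264]
 [-0.46996703  0.70113178 -0.53623243 -0.48413259]
 [ 0.00264095  0.60861636  0.79346024  0.83653146]
 [ 0.          0.          0.          1.        ]] ['pixels', 'fx', 'fy', 'cx', 'cy', 'extrinsics']
top 442.3655760357092 442.3655760357092 320.26499917251124 244.87971927478068 [[ 2.82772109e-02  9.89068246e-01 -1.44721816e-01  4.02934998e-01]
 [-9.99599943e-01  2.80653039e-02 -3.50601910e-03  4.07915620e-02]
 [ 5.93969586e-04  1.44763059e-01  9.89466171e-01  9.31879540e-01]
 [ 0.00000000e+00  0.00000000e+00  0.00000000e+00  1.00000000e+00]] ['pixels', 'fx', 'fy', 'cx', 'cy', 'extrinsics']
wrist 412.9032232948042 412.9032232948042 320.5657910226416 237.86760676061678 [[ 0.28567454  0.9118361   0.29486434  0.23312429]
 [-0.95832228  0.272749    0.08500821 -0.50378886]
 [-0.0029104  -0.30685975  0.95175029  0.37182492]
 [ 0.          0.          0.          1.        ]] ['pixels', 'fx', 'fy', 'cx', 'cy', 'extrinsics']
```

View pics/scene0.png

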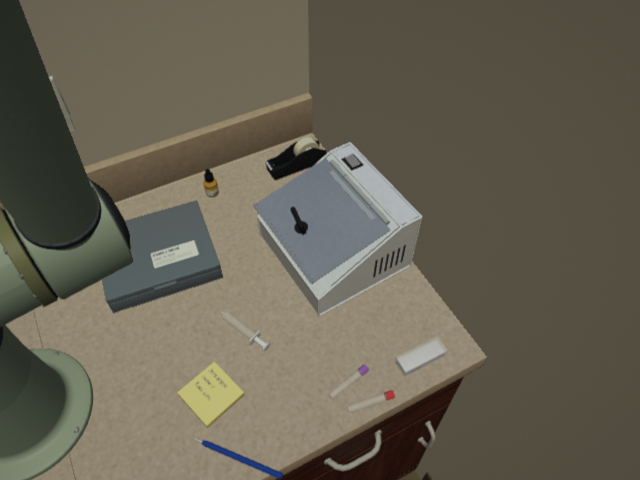

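View pics/top0.png

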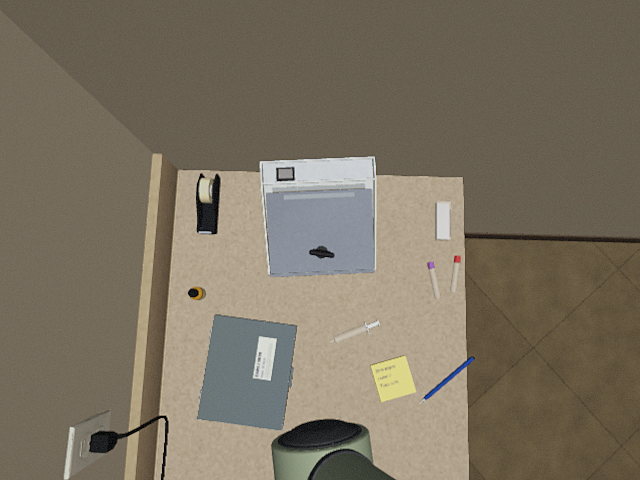

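Scene and top views show the box (top: about cols 261–376, rows 157–276) with the hatch ajar and the wing at about (321,252) in top, (299,222) in scene. I'll enlarge both for precise corners.

```bash
python3 - <<'E'
import cv2
a=cv2.imread("pics/top0.png")[150:285,250:390];cv2.imwrite("pics/topc.png",cv2.resize(a,None,fx=4.4,fy=4.4,interpolation=cv2.INTER_CUBIC))
a=cv2.imread("pics/scene0.png")[140:320,245:430];cv2.imwrite("pics/scenec.png",cv2.resize(a,None,fx=3.3,fy=3.3,interpolation=cv2.INTER_CUBIC))
E
```

```text
(no output)
```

View pics/topc.png

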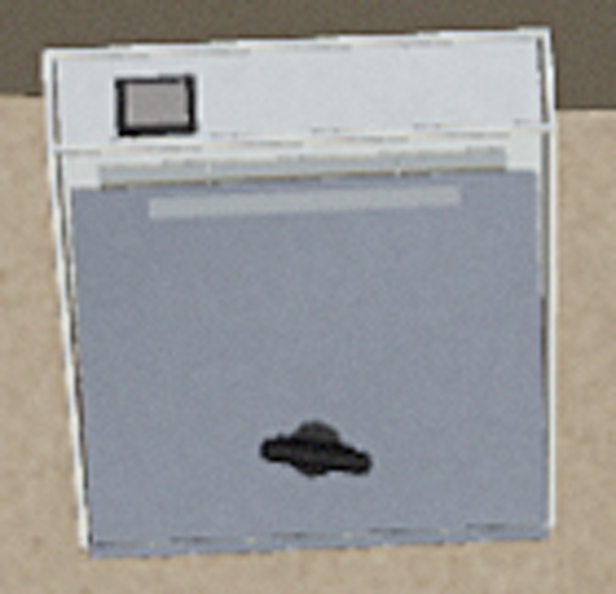

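View pics/scenec.png

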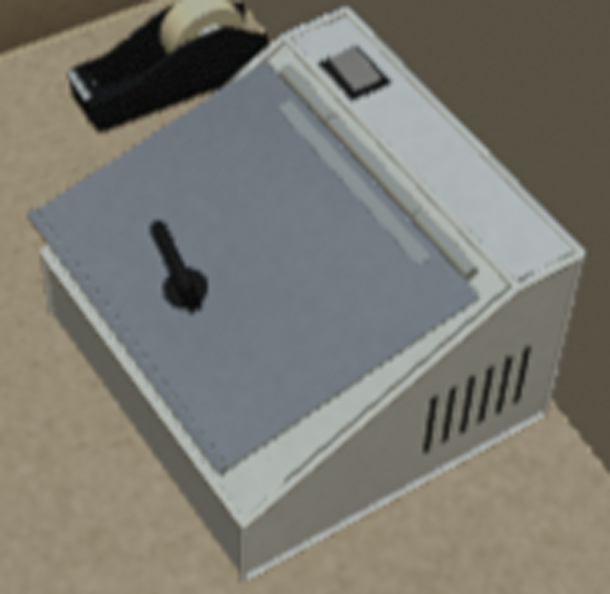

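```bash
cat > fit.py <<'E'
import numpy as np,pickle,cv2
from scipy.optimize import least_squares
from scipy.spatial.transform import Rotation as R
d=pickle.load(open("c0.pkl","rb"))
def proj(n,P):
    c=d[n];T=np.linalg.inv(c["extrinsics"]);q=P@T[:3,:3].T+T[:3,3]
    return np.c_[c["cx"]+c["fx"]*q[:,0]/-q[:,2],c["cy"]-c["fy"]*q[:,1]/-q[:,2]]
up=lambda p,s,o:(np.array(p)+.5)/s-.5+o
T=lambda *p:("top",up(p,4.4,(250,150)))
S=lambda *p:("scene",up(p,3.3,(245,140)))
box=[((64,105,145),T(50,150)),((64,-105,145),T(552,128)),((64,-105,145),S(512,287)),
((-95,-105,60),S(243,523)),((-95,105,60),T(83,548)),((-95,-105,60),T(551,530)),((100,-105,145),S(583,254)),((100,105,145),S(348,8)),
((100,105,145),T(45,49)),((100,-105,145),T(549,30)),((-98,-105,0),S(243,578))]
hat=[((0,98,5),T(72,188)),((0,-98,5),T(538,170)),((157,98,5),T(90,554)),((157,-98,5),T(548,538)),
((0,98,5),S(272,62)),((0,-98,5),S(480,290)),((157,98,5),S(30,214)),((157,-98,5),S(222,474))]
# wing: (sign, pix) end of bar near the top
wing=[(1,T(264,449)),(-1,T(370,462)),(1,S(157,228)),(-1,S(194,308))]
def frames(v):
    x,y,yaw,hx,hz,a,k=v
    Rb=R.from_euler("z",yaw).as_matrix();t=np.array([x,y,0])
    # hatch frame: x' down slope, y, z' outward
    th=np.radians(28)-a
    dn=np.array([-np.cos(th),0,-np.sin(th)]);n=np.array([-np.sin(th),0,np.cos(th)])
    h=np.array([hx,0,hz])
    return Rb,t,h,dn,n
def hp(v,u,y,z):
    Rb,t,h,dn,n=frames(v);return Rb@(h+dn*u+np.array([0,y,0])+n*z)+t
def wingdir(v):
    Rb,t,h,dn,n=frames(v);y=R.from_rotvec(-v[6]*n).apply([0,1,0]);return Rb@y,Rb@n
def wp(v,s,z=.036):
    y,n=wingdir(v);return hp(v,.118,0,.005+z)+s*.0215*y
def res(v):
    Rb,t,*_=frames(v);r=[]
    for p,(n,q) in box:r.append(proj(n,(Rb@(np.array(p)/1e3)+t)[None])[0]-q)
    for p,(n,q) in hat:r.append(proj(n,hp(v,*(np.array(p)/1e3))[None])[0]-q)
    for s,(n,q) in wing:r.append(proj(n,wp(v,s)[None])[0]-q)
    return np.ravel(r)
E
python3 - <<'E'
from fit import *
np.set_printoptions(precision=4,suppress=True)
f=least_squares(res,[.6,.04,.03,.06,.145,.25,.15],loss="soft_l1");v=f.x
print(v);print(res(v).reshape(-1,2).round(1).tolist())
for a in(v[5],0):
    w=v.copy();w[5]=a;print(a,"grip",hp(w,.118,0,.031),"wingdir,n",*wingdir(w),"hinge",hp(w,0,0,0))
np.save("v.npy",v)
E
```

```text
[0.5759 0.0462 0.0711 0.05   0.132  0.269  0.1766]
[[0.1, -2.1], [0.2, -1.8], [2.0, -0.4], [0.5, 0.0], [0.2, -2.3], [-0.0, -2.7], [-2.1, 0.6], [-2.2, 1.0], [0.8, 2.0], [-0.3, 1.7], [-1.1, 2.3], [-0.3, -1.7], [-0.4, -2.0], [-0.2, -0.7], [0.1, -1.6], [-0.6, 0.4], [1.1, 2.8], [-0.1, 0.4], [-0.3, 0.3], [-0.0, 0.4], [-0.3, 0.7], [-1.1, -0.1], [-3.0, -5.0]]
0.26900190490251463 grip [0.5041 0.0411 0.1365] wingdir,n [0.1011 0.9941 0.0383] [-0.2174 -0.0155  0.976 ] hinge [0.6257 0.0498 0.132 ]
0 grip [0.5073 0.0413 0.104 ] wingdir,n [0.0848 0.993  0.0825] [-0.4683 -0.0334  0.8829] hinge [0.6257 0.0498 0.132 ]
```

```bash
sed -i 's/,(-1,S(194,308))//' fit.py && python3 - <<'E'
import fit
from fit import *
np.set_printoptions(precision=4,suppress=True)
b0=fit.box
def go(name,b):
    fit.box[:]=b
    f=least_squares(res,[.6,.04,.03,.06,.145,.25,.15],loss="soft_l1");v=f.x
    print(name,v,f.cost);print(res(v).reshape(-1,2).round(1).tolist())
    for a in(v[5],0):
        w=v.copy();w[5]=a;print(a,"grip",hp(w,.118,0,.031),*wingdir(w))
    return v
B=list(b0)
go("as",B)
b2=[((105 if p[0]==100 else p[0] if p[0]!=-98 else -95,)+p[1:],q) for p,q in B]
go("105",b2)
v=go("no break",[x for x in b2 if x[0][0]!=64]);np.save("v.npy",v)
E
```

```text
as [0.576  0.0463 0.0705 0.0494 0.133  0.2679 0.2065] 21.984190745271455
[[0.1, -2.2], [0.2, -1.8], [2.0, -0.4], [0.5, -0.0], [0.1, -2.3], [-0.0, -2.7], [-2.0, 0.6], [-2.2, 1.0], [0.8, 1.9], [-0.3, 1.7], [-1.1, 2.3], [-0.4, -1.6], [-0.4, -1.9], [-0.3, -0.5], [0.1, -1.3], [-0.8, 0.1], [0.9, 2.6], [-0.4, 0.2], [-0.6, 0.1], [-0.0, 0.3], [-0.4, 1.3], [-1.1, -0.5]]
0.2679205787021596 grip [0.5036 0.0412 0.1374] [0.1307 0.9904 0.0449] [-0.2184 -0.0154  0.9757]
0 grip [0.5068 0.0414 0.105 ] [0.1117 0.9891 0.0963] [-0.4683 -0.0331  0.8829]
105 [0.5738 0.0461 0.0713 0.0516 0.133  0.2685 0.2063] 12.43736588353851
[[0.1, -1.0], [0.2, -0.7], [1.0, 0.1], [-0.5, 0.6], [0.2, -1.2], [0.1, -1.7], [-0.7, -0.2], [-1.0, 0.5], [0.7, 0.5], [-0.4, 0.2], [-0.6, 2.0], [-0.4, -1.6], [-0.4, -1.9], [-0.2, -0.5], [0.1, -1.4], [-0.8, 0.1], [0.9, 2.5], [-0.4, 0.2], [-0.6, 0.1], [-0.0, 0.3], [-0.4, 1.2], [-1.1, -0.5]]
0.26851216154399193 grip [0.5036 0.0411 0.1375] [0.1296 0.9906 0.0447] [-0.2178 -0.0156  0.9759]
0 grip [0.5068 0.0413 0.105 ] [0.1106 0.9892 0.0962] [-0.4683 -0.0335  0.8829]
no break [0.5746 0.046  0.0702 0.0508 0.1331 0.268  0.2063] 10.925291860078941
[[-0.2, 0.4], [0.2, -1.6], [0.0, -2.0], [-0.3, -0.2], [-0.5, 0.4], [0.9, 0.0], [-0.3, -0.2], [-0.3, 1.9], [-0.3, -1.6], [-0.3, -1.8], [-0.2, -0.5], [0.1, -1.3], [-0.7, 0.1], [0.9, 2.6], [-0.4, 0.2], [-0.6, 0.1], [0.0, 0.3], [-0.3, 1.3], [-1.1, -0.5]]
0.2680322089101523 grip [0.5036 0.041  0.1375] [0.1307 0.9904 0.0448] [-0.2183 -0.0153  0.9758]
0 grip [0.5068 0.0413 0.1051] [0.1118 0.9891 0.0962] [-0.4683 -0.0329  0.8829]
```

Emit:
move_arm(steps=[0.3,2.5,-2.2,0,0,0.5,2.5,-2.2,0,0,0.5,2.5,-2.2,0,0,0.5,2.5,-2.2,0,0,0.5,2.5,-2.2,0,0,0.5,2.5,-2.2,0,0,0.5,2.5,-2.2,0,0,0.5,2.5,-2.2,0,0,0.5,2.5,-2.2,0,0,0.5,2.5,-2.2,0,0], squeeze=20)

```text
time_s: 1.15
tcp_pos: [0.3343, -0.2435, 0.2562]
ee_rot: [-3.141, 0.0, 0.29]
contact_force: [-0.3, -0.3, -0.3]
grip_width: 0.0427
finger_force: 0.0
```

Emit:
move_arm(steps=[0.5,2.5,-2.2,0,0,0.5,2.5,-2.2,0,0,0.5,2.5,-2.2,0,0,0.5,2.5,-2.2,0,0,0.5,2.5,-2.2,0,0,0.5,2.5,-2.2,0,0,0.5,2.5,-2.2,0,0,0.5,2.5,-2.2,0,0,0.5,2.4,-2.2,0,0,0.5,2,-2.5,0,0])

```text
time_s: 2.15
tcp_pos: [0.5047, 0.0398, 0.256]
ee_rot: [3.142, 0.0, 0.29]
contact_force: [-0.3, -0.3, -0.1]
grip_width: 0.0426
finger_force: 0.0
```

Emit:
move_arm(steps=[0.5,0,0,0,-0.14,0.5,0,0,0,-0.14,0.5,0,0,0,-0.14,0.5,0,0,0,-0.14,0.5,0,0,0,-0.14,0.5,0,0,0,-0.14,0.5,0,0,0,-0.14,0.5,0,0,0,-0.14,0.5,0,0,0,-0.14,0.5,0,0,0,-0.14])

```text
time_s: 3.15
tcp_pos: [0.5038, 0.0387, 0.256]
ee_rot: [-3.141, -0.0, 1.696]
contact_force: [-0.5, 0.2, -0.5]
grip_width: 0.0427
finger_force: 0.0
```

Emit:
move_arm(steps=[0.5,0,0,0,-0.14,0.5,0,0,0,-0.14,0.5,0,0,0,-0.14,0.5,0,0,0,-0.14,0.5,0,0,0,-0.14,0.5,0,0,0,-0.14,0.5,0,0,0,-0.14,0.5,0,0,0,-0.14,0.5,0,0,0,-0.14,0.5,0,0,0,-0.14])

```text
time_s: 4.15
tcp_pos: [0.5038, 0.0386, 0.256]
ee_rot: [3.142, -0.001, 3.096]
contact_force: [-0.6, -0.4, -0.3]
grip_width: 0.0425
finger_force: 0.0
```

Emit:
move_arm(steps=[0.5,0,0,0,-0.14,0.5,0,0,0,-0.14,0.5,0,0,0,-0.14,0.5,0,0,0,-0.14,0.5,0,0,0,-0.14,0.5,0,0,0,-0.14,0.5,0,0,0,-0.14,0.5,0,0,0,-0.14,0.5,0,0,0,-0.14,0.5,0,0,0,-0.14])

```text
time_s: 5.15
tcp_pos: [0.5037, 0.0386, 0.256]
ee_rot: [3.141, -0.0, -1.788]
contact_force: [-0.2, 0.2, 1.0]
grip_width: 0.0427
finger_force: 0.0
```

Emit:
move_arm(steps=[0.5,-0.2,0,0,-0.09,0.5,0,0,0,0])

```text
time_s: 5.35
tcp_pos: [0.5043, 0.0407, 0.256]
ee_rot: [3.141, 0.0, -1.703]
contact_force: [-0.3, -0.2, 0.0]
grip_width: 0.0424
finger_force: 0.0
```

```bash
python3 - <<'E'
from station import sensors, eyes
import cv2,pickle
from fit import *
import fit
s=sensors.read_state();print(s["tcp_pos"],s["ee_rot"],s["joint_pos"].round(3))
c=eyes.capture("wrist");fit.d["wrist"]=c;pickle.dump(fit.d,open("c0.pkl","wb"))
v=np.load("v.npy");im=c["pixels"].copy()
for P,col in((wp(v,1),(0,0,255)),(wp(v,-1),(0,255,0)),(hp(v,.157,.098,.005),(255,0,0)),(hp(v,.157,-.098,.005),(255,0,0))):
    q=proj("wrist",P[None])[0];print(q);cv2.circle(im,tuple(int(round(a)) for a in q),3,col,1)
cv2.imwrite("pics/wrist1.png",im)
E
```

```text
[0.50426184 0.04067449 0.25604744] [ 3.14105986e+00  2.90355120e-06 -1.70345751e+00] [-0.066  0.245 -0.305  1.021  0.    -1.504]
[325.998893   281.15046707]
[326.14825406 209.58412735]
[390.99719393 341.16852047]
[342.07782313  61.90201628]
```

View pics/wrist1.png

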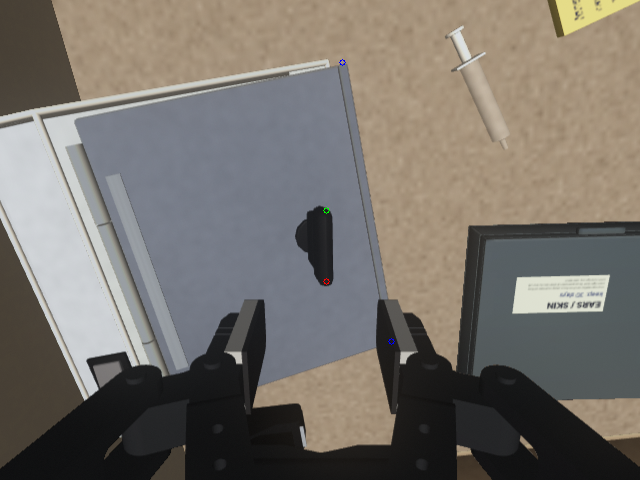

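The wrist view shows the projected wing ends (326,281) and (326,210) lying on the bar's ends, so the pose is good. Descending to straddle the wing.

Emit:
move_arm(steps=[0.6,0,0,2,0,0.65,0,0,2.5,0,0.65,0,0,2.5,0,0.65,0,0,2,0,0.65,0,0,1,0,0.65,0,0,0.5,0,0.65,0,0,0.5,0,0.65,0,0,0,0])

```text
time_s: 6.2
tcp_pos: [0.5047, 0.0405, 0.1465]
ee_rot: [-3.141, 0.0, -1.704]
contact_force: [1.0, -0.3, 0.8]
grip_width: 0.0299
finger_force: 0.0
```

Emit:
move_arm(steps=[1,0,0,0,0,1,0,0,0,0,1,0,0,0,0,1,0,0,0,0,1,0,0,0,0], squeeze=20)

```text
time_s: 6.7
tcp_pos: [0.5047, 0.0406, 0.1467]
ee_rot: [-3.141, 0.0, -1.703]
contact_force: [-3.2, 0.6, 5.0]
grip_width: 0.0146
finger_force: 21.3
```

Emit:
move_arm(steps=[1,0,0,0.4,0,1,0,0,0.4,0,1,0,-0.05,0.4,0,1,0,-0.05,0.4,0,1,0,0,0,0])

```text
time_s: 7.2
tcp_pos: [0.5073, 0.0407, 0.1326]
ee_rot: [-3.137, 0.001, -1.703]
contact_force: [-10.4, 2.2, 22.4]
grip_width: 0.0145
finger_force: 77.8
```

Emit:
move_arm(steps=[1,0,-0.05,0.4,0,1,0,-0.05,0.4,0,1,0,-0.1,0.4,0,1,0,0,0,0])

```text
time_s: 7.6
tcp_pos: [0.5099, 0.0411, 0.1216]
ee_rot: [-3.135, 0.003, -1.703]
contact_force: [-10.3, 4.5, 24.5]
grip_width: 0.0152
finger_force: 123.6
```

Emit:
move_arm(steps=[0.76,0,0,0,0,0.76,0,0,0,0,0.76,0,0,0,0])

```text
time_s: 7.9
tcp_pos: [0.5093, 0.041, 0.1213]
ee_rot: [-3.137, 0.003, -1.703]
contact_force: [-7.6, 2.1, 24.8]
grip_width: 0.0204
finger_force: 23.6
```

```bash
python3 - <<'E'
from station import sensors, eyes
import cv2,numpy as np
a=eyes.capture("scene")["pixels"][140:320,225:430];b=eyes.capture("wrist")["pixels"]
a=cv2.resize(a,None,fx=2,fy=2,interpolation=cv2.INTER_CUBIC);b=cv2.resize(b,(480,360))[:, 80:440]
cv2.imwrite("pics/m2.png",np.hstack([a,b]))
E
```

```text
(no output)
```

View pics/m2.png

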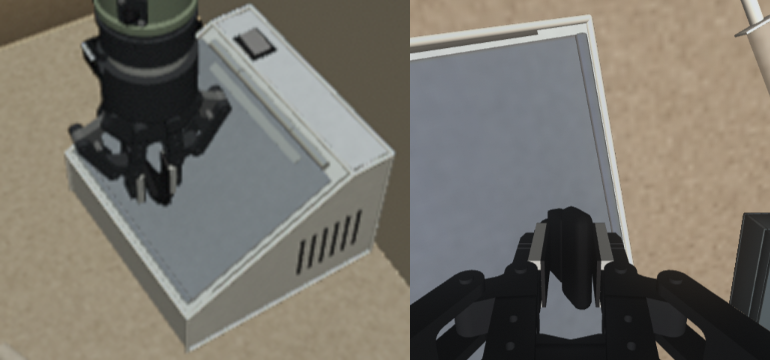

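Emit:
move_arm(steps=[0.76,0,0,0.1,0,0.76,0,0,0,0])

```text
time_s: 8.2
tcp_pos: [0.5093, 0.041, 0.1212]
ee_rot: [-3.136, 0.003, -1.703]
contact_force: [-10.2, 3.1, 32.4]
grip_width: 0.0205
finger_force: 25.8
```

```bash
python3 - <<'E'
from station import eyes
from fit import *
import fit
v=np.load("v.npy")
c=eyes.capture("scene");a=c["pixels"][240:320,280:400].copy()
a=cv2.resize(a,None,fx=6,fy=6,interpolation=cv2.INTER_CUBIC)
for ang,col in((0,(0,0,255)),(.05,(0,255,0)),(.1,(255,0,0))):
    w=v.copy();w[5]=ang
    q=proj("scene",np.array([hp(w,.157,-.098,.005),hp(w,.06,-.098,.005),hp(w,.157,-.04,.005)]));print(ang,q)
    for p in q: cv2.circle(a,tuple(int(x) for x in (p-[280,240]+.5)*6),3,col,-1)
cv2.imwrite("pics/m3.png",a)
E
```

```text
0 [[318.29069366 292.96127529]
 [362.58546867 254.66343965]
 [300.2851432  268.48909017]]
0.05 [[316.61301154 291.54803515]
 [362.14040333 253.95013401]
 [298.53117022 266.94435907]]
0.1 [[315.09754493 289.96323922]
 [361.76589719 253.17684767]
 [296.93294144 265.23153415]]
```

View pics/m3.png

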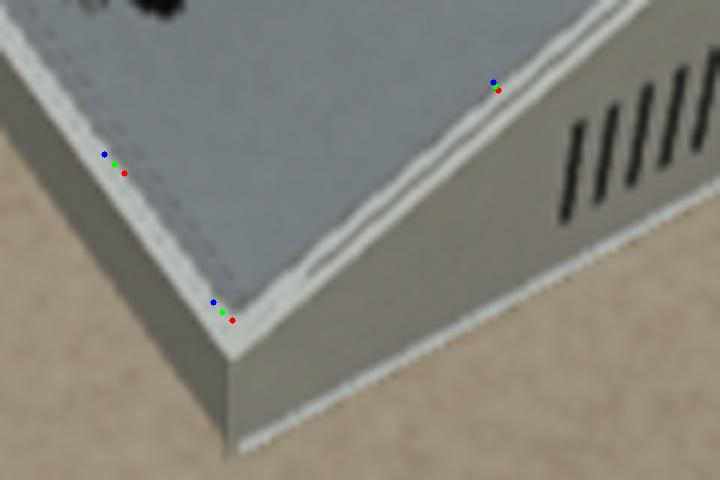

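The hatch sits at the frame (corner at about (237,305) in crop, near the angle 0 prediction) and is stiff under 32 N: it is shut. Now turning in small steps while pressing.

Emit:
move_arm(steps=[0.76,0,0.1,0,0.1,0.76,0,0.1,0,0.1,0.76,0,0,0,0])

```text
time_s: 8.55
tcp_pos: [0.5092, 0.0415, 0.1211]
ee_rot: [-3.134, 0.005, -1.904]
contact_force: [-3.8, 4.1, 26.6]
grip_width: 0.0205
finger_force: 17.5
```

```bash
python3 -c "
from station import sensors
s=sensors.read_state();print(s['moment'],s['joint_pos'])"
```

```text
[ 0.75892128  0.2739043  -0.05204787] [-0.06487109  0.38616985 -0.49030254  0.68550253  0.00291779 -1.30227753]
```

Emit:
move_arm(steps=[0.76,0,0,0,0.1,0.76,0,0,0.05,0.1,0.76,0,0,0,0.1])

```text
time_s: 8.85
tcp_pos: [0.509, 0.0414, 0.1204]
ee_rot: [-3.136, 0.007, -2.207]
contact_force: [-3.5, 3.0, 24.3]
grip_width: 0.0206
finger_force: 12.9
```

Emit:
move_arm(steps=[0.76,0,0,0.05,0.1,0.76,0,0,0.05,0.1,0.76,0,0,0.05,0.1])

```text
time_s: 9.15
tcp_pos: [0.5069, 0.0409, 0.1181]
ee_rot: [-3.14, 0.004, -2.507]
contact_force: [-8.8, 1.7, 23.9]
grip_width: 0.0204
finger_force: 12.7
```

Emit:
move_arm(steps=[0.76,0,0,0.1,0.1,0.76,0,0,0.1,0.1,0.76,0,0,0,0])

```text
time_s: 9.45
tcp_pos: [0.5067, 0.0412, 0.1165]
ee_rot: [-3.141, 0.004, -2.705]
contact_force: [-8.6, 2.5, 29.1]
grip_width: 0.0203
finger_force: 14.7
```

Emit:
move_arm(steps=[0.76,0,0,0.05,0.1,0.78,0,0,0.05,0.1,0.8,0,0,0.05,0.1,0.82,0,0,0,0])

```text
time_s: 9.85
tcp_pos: [0.5088, 0.0413, 0.1161]
ee_rot: [3.141, 0.008, -3.004]
contact_force: [-6.2, 3.5, 31.8]
grip_width: 0.0154
finger_force: 16.1
```

```bash
python3 - <<'E'
from station import sensors,eyes
import cv2
print(sensors.read_state()["moment"])
cv2.imwrite("pics/w4.png",eyes.capture("wrist")["pixels"][60:480,120:520])
E
```

```text
[0.5647022  1.01892446 0.04663072]
```

View pics/w4.png

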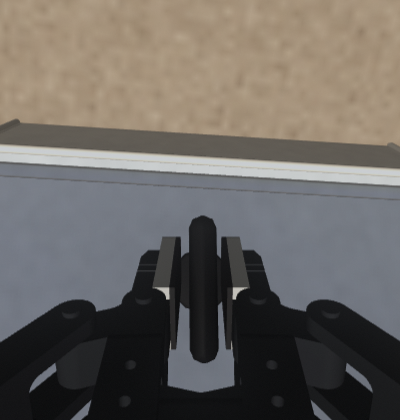

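The wing (crop cols 190–215, rows 215–362) now points down the slope, about 1.5 rad. I'll grip it and push gently to the stop.

Emit:
move_arm(steps=[0.95,0,0,0,0,0.95,0,0,0,0,0.95,0,0,0,0.05,0.95,0,0,0,0.05,0.95,0,0,0,0.05,0.95,0,0,0,0], squeeze=20)

```text
time_s: 10.5
tcp_pos: [0.5082, 0.0419, 0.1162]
ee_rot: [3.14, 0.007, 3.136]
contact_force: [-7.3, 5.3, 36.5]
grip_width: 0.009
finger_force: 103.1
```

```bash
python3 - <<'E'
from station import sensors
s=sensors.read_state();print(s["moment"],s["ee_rot"],s["contact_force"])
E
```

```text
[0.28657894 1.28883066 1.99778401] [3.14010344 0.00728555 3.13637411] [-7.34865653  5.25499629 36.54635716]
```

At the stop (2 Nm). Easing back, opening, and lifting off.

Emit:
move_arm(steps=[0.95,0,0,-0.1,-0.07,0.95,0,0,-0.1,-0.06,0.8,0,0,0,0,0.75,0,0,0,0,0.7,0,0,-0.1,0,0.65,0,0,-0.2,0])

```text
time_s: 11.1
tcp_pos: [0.5054, 0.0405, 0.1165]
ee_rot: [-3.141, -0.0, -3.023]
contact_force: [-0.7, 0.1, 0.7]
grip_width: 0.0301
finger_force: 0.0
```

Emit:
move_arm(steps=[0.65,0,0,-1,0,0.65,0,0,-2,0,0.65,0,0,-2,0,0.65,0,0,-3,0,0.65,0,0,-3,0,0.65,4,0,-2,0,0.65,4,0,0,0,0.65,4,0,0,0,0.65,0,0,0,0])

```text
time_s: 12.0
tcp_pos: [0.381, 0.0265, 0.2467]
ee_rot: [3.141, -0.004, -3.024]
contact_force: [0.7, -1.1, 0.1]
grip_width: 0.0299
finger_force: 0.0
```

```bash
python3 - <<'E'
from station import sensors,eyes
import cv2,numpy as np
s=sensors.read_state();print(s["time_s"],s["tcp_pos"],s["contact_force"])
a=eyes.capture("scene")["pixels"][130:320,230:430];b=eyes.capture("top")["pixels"][140:300,180:480]
cv2.imwrite("pics/f5.png",np.hstack([cv2.resize(a,(400,380)),cv2.resize(b,(400,380))]))
E
```

```text
12.0 [0.38103444 0.02653135 0.24665837] [ 0.69986597 -1.09854838  0.07295826]
```

View pics/f5.png

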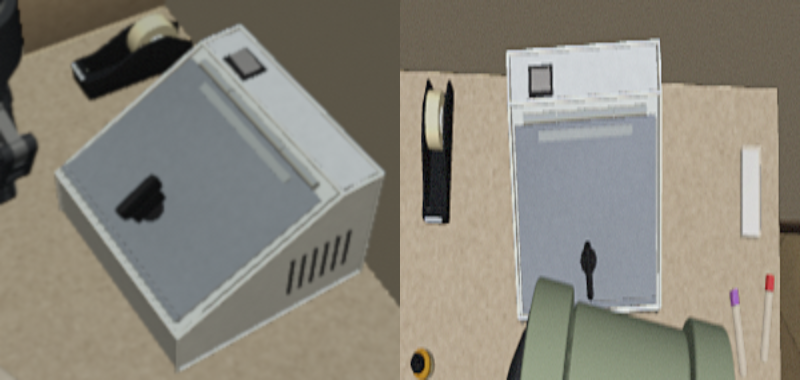

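The hatch lies flat on its frame (left: lower corner at (180,325)). The wing points down the slope (right: (588,243)–(590,297)). The other objects have not moved and the arm is clear. At release the tool yaw was −3.02, past the stop's −2.99, so the knob was not dragged back.

```bash
python3 -c "
from station import order
print(order.job_done())"
```

```text
the job is handed in; nothing more can be done
None
```

The hatch is pressed shut and latched, with the wing knob turned clockwise to its stop. It stayed shut after I let go, the other things on the worktop are where they were, and I handed the job in at about 12 s on the robot's clock. No verdict came back.

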